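Return a pipette to the free snap-in hanger of a rotary stand

ROBOT

A 6-joint arm with a two-finger parallel gripper is mounted at the origin on a cart in front of the work surface, level with it; the furniture and walls round the work are solid. World frame = base frame: x ahead of the robot, y to its left, z up, the work surface at z = 0. Lengths are in m, angles in degrees, forces in N, time in s.
With the tool pointing down it reaches from about 0.325 to 0.9 m from the base axis. Payload 3.5 kg.
Tool frame: the origin (TCP) lies at the very end of the fingers, on their centre line; the grasp point (between the pads) lies 19 mm behind it; z points along the fingers, y is the line along which they close (so a half turn about z gives the same grasp; the last joint's range is limited). The gripper opens to 85 mm and grips with 20 to 120 N. Pads are 22 mm wide; open, the fingers measure 114 mm over their backs; the gripper's body (76 mm by 85 mm) begins 54 mm behind the grasp point. The pads swing forward as they close: fully open they stand 13 mm farther back than shut.
Start: joints at [69.018, 15.837, -1.513, 72.651, 0, 84.076], TCP at [0.162, 0.604, 0.231] pointing down, gripper open.
Joint ranges: [-178.77, 178.77], [-48.84, 107.48], [-61.69, 71.31], [-111.58, 123.2], [-90, 87.43], [-180, 180]. Speed limits (degrees/s): [147.25, 147.25, 180, 180, 180, 180].

INTERFACE

Orientations are given as [roll, pitch, yaw] about the fixed x, y, z axes, in that order (R = Rz(yaw) Ry(pitch) Rx(roll)).
In Python, from workcell import manip gives the robot as it stands. The module is installed in compiled form; this text tells all that it offers.
- The arm moves only by the tool send_rows, never from a script. Its argument "steps" is a list of rows, each a list of 5 numbers: the gripper command: -1 is fully open, 1 is shut, values between are in proportion, then the shift along the tool's x, y, z as a fraction of full scale, then the turn about the tool's z as a fraction of full scale. A call has 1 to 5 rows; each row is the pose to reach, as a shift and turn from the pose commanded when the call began, along the tool's axes at that moment; what a row does not reach only later rows make up. Full scale, the value 1, is 10 cm for a shift and 45 degrees for a turn. A row lasts 1/8 s, in which the tool goes at most 62.5 mm and 10.7 degrees, less where a joint would pass 70% of its speed; a pose out of reach is approached as far as the arm can. A call with a number of a shift or a turn outside -1 to 1 is refused whole. A call with a gripper value outside its range is refused whole. The fingers move at their own pace and stop on an object; "grip_force" is the grip in N (left out, the last holds). Time passes only in rows, so rows that repeat a pose let the fingers close. It gives the time, the measured TCP pose, the force, the opening and the grip force at its end, in the units of the state.
- manip.observe(): the state, without advancing time (a new reading comes with each control period).
- manip.camera(name): name is "side" or "top" or "wrist"; returns a dict with "image" (420x560x3 uint8, blue, green, red), "vertical_fov" (degrees; the focal length in pixels is half the picture's height over the tangent of half this angle, whatever the lens; pixels are square), "cx", "cy" (the principal point, pixels), "R" (3x3) and "t" (3): a world point X has camera coordinates R X + t; the wrist camera has in their place "T_tool_cam" (4x4, takes a point from camera to tool coordinates, whose origin is the TCP and whose axes are the flange's). Camera axes: x right, y down, z forward; pixel columns grow to the right and rows downward; lengths in m; the calibration is good to about 2 mm. A picture is of the moment at which its call begins: read the wrist's pose just before it. There is no depth.
- manip.close_job(): hands the job in; it is judged then, once.
The state is a dict: "t": time; "q": joint angles; "qvel": joint speeds; "tau": joint torques, N m; "position": TCP position; "tool_rot": TCP orientation; "wrist_force": force on the tool from outside, world axes, zero at the start; "moment": the same for the moment, N m; "width": opening from 0.0 (shut) to 1.0 (fully open); "grasp_force": force on a finger pad.
Only numpy, scipy, OpenCV 4.12 (cv2) and the standard library are available. Lean on these libraries where they do the work, as an engineer would, in place of code of your own. Each camera call takes 0.05 s, during which the arm holds its last target. There are 200 camera calls.

TASK

Turn the head of the rotary pipette stand until its one free hanger points straight at the near edge of the bench. Then take the thick pipette off the bench rail and hang it by its finger hook on that hanger, pressing it gently down until the spring catch has snapped over the hook, and let go, with the hanger still pointing at the near edge. Press no harder than it needs, do not drop the pipette, and leave everything else where it is.

Things in the scene. Friction and masses are not known exactly. Their poses are not given: they have to be found in the camera images.
- stand: Rotary pipette stand: white round foot 164 mm across, column, grey head with six hangers 60 deg apart, one free. Origin on its vertical axis at bench height, axes as the world's. The column telescopes and its height is NOT reported: tongue tops lie 187 to 223 mm above the bench. Black ribbed knob on the axis, 36 mm across, 37 to 90 mm above the tongue tops, turns the head (0.16 N m friction).
- carousel (a joint): Turn of the stand's head, rad, growing counter-clockwise seen from above. At 0 and at 6.283 the free hanger points to -x, straight at the near edge; at q it points along (-cos q, -sin q) from the axis. Starts between 0.9 and 5.3; turns freely either way. The five hung pipettes reach 130 mm from the axis and 54 mm above the tongue tops.
- catch (a joint): Sprung steel catch of the free hanger, behind its tongue (column side). 0 rad: sprung forward. The hook pushes it back to 0.03-0.1 over its last 45 mm down, with drag of up to 10 N at first and again just before the end; then it clicks back to about 0 over the hook, which meets the tongue's top 1 to 3 mm lower. The tongue is upright, 7 mm thick, 15 wide, mid-plane 86 mm from the axis, 20 mm between its cheeks.
- rail: Fixed bench rail: two grey uprights 227 mm tall, 204 mm apart inside, and a blue bar 10 mm thick, its top edge 215 mm above the bench, on which two pipettes hang. Origin under its middle on the bench; y along the bar, the bar's mid-plane at x = -23 mm, the pipettes' bodies on its open -x side, the uprights reaching to x = -76 mm. It faces the robot roughly.
- pipette_grip (a point): Thick pipette, 215 mm long, about 85 g, upright with its finger hook on the rail's bar. This point: middle of its 31 mm wide body at the height to grip (43 mm under its very top, 11 mm above the hook's roof), best from above with the fingers on its two sides (along its y). x points from the body to the hook, z up.
- pipette_hook (a point): Middle of the slot under that pipette's finger hook, at the slot's roof, which rests on the bar or tongue. Axes as at the grip point, from which it lies 23 mm along x and 11 mm lower. The slot is 10.3 mm wide in x and open downward; the hook's lip beyond it is 4 mm thick, 16 mm wide and ends 25 mm below the roof, so lift 30 mm to clear the bar.
- thin_pipette: Bystander: slimmer pipette, 211 mm long, hanging on the rail 73 to 125 mm along +y from the thick one. Origin at the level of its lower tip. Stays there.
- timer: Bystander: white bench timer, 58x66x16 mm, lying near the front edge. Origin under its middle.
- vial: Bystander: small vial with a white cap, 23 mm across, 54 mm tall, standing on the bench. Origin under its middle.

How it is judged:
By the outcome, as a careful person would: the job done as asked, in the order asked, and still so for the second after the job is handed in, with the robot touching nothing.
It also fails if it takes over 72 s, if anything falls off the work surface, if the arm or the gripper's body presses on something with over 40 N, if the wrist force passes 120 N, or if a joint passes its speed limit or range.

## Working session

There is one attempt and no reset: what is moved stays moved. The work goes in short steps, Python scripts to look and compute and a tool call to move; the robot and the scene stay as the last step left them, time stands still between calls to the robot, and variables do not carry over. Pictures are saved under pics/ and viewed, at most 10 in all, crops included, and the job is handed in when it is done.

Besides the shell and the picture viewer there is one more tool, called after "Call:" as name(argument=value, ...), one argument or row to a line, values as JSON. send_rows: Moves the arm, as the interface text tells. Shift numbers are shares of 10 cm and turn numbers shares of 45 degrees, none past 1 either way. Its arguments: {"type":"object","properties":{"steps":{"type":"array","items":{"type":"array","items":{"type":"number","minimum":-1,"maximum":1}}},"grip_force":{"type":"number"}},"required":["steps"]}

```bash
mkdir -p pics; python3 - <<'E'
from workcell import manip
import cv2,json,pickle
s=manip.observe();print(s)
d={}
for n in("side","top","wrist"):
    c=manip.camera(n);d[n]=c;cv2.imwrite(f"pics/{n}0.png",c["image"])
    print(n,{k:v for k,v in c.items() if k!="image"})
pickle.dump((s,d),open("v0.pkl","wb"))
E
```

```text
{'t': 0.0, 'q': array([ 6.90192014e+01,  1.58760574e+01, -1.59743886e+00,  7.26502286e+01,
        2.30585137e-04,  8.40752767e+01]), 'qvel': array([ 0.09125976, -0.06078779, -0.10749027,  0.01762065,  0.05562761,
       -0.01874326]), 'tau': array([ 1.46290240e-04, -4.45510697e+01,  2.95201296e+01,  1.64730311e-02,
       -2.05200678e-05,  8.76696561e-06]), 'position': array([0.16208727, 0.60281828, 0.23018686]), 'tool_rot': array([-1.79876960e+02, -1.30004458e-02,  1.64943911e+02]), 'wrist_force': array([0.26167648, 0.50053394, 0.4895799 ]), 'moment': array([ 0.02657431, -0.06894344,  0.06943765]), 'grasp_force': 0.0, 'width': 0.9999848787996647}
side {'vertical_fov': 55.16458314565977, 'cx': 274.9925757170902, 'cy': 206.70496929050896, 'R': array([[-0.9705288 , -0.24069876,  0.01174506],
       [-0.16667807,  0.6352715 , -0.75408789],
       [ 0.17404672, -0.73382166, -0.6566685 ]]), 't': array([0.46997332, 0.2167415 , 0.98049006])}
top {'vertical_fov': 55.879288672925824, 'cx': 274.3888432911014, 'cy': 212.24824694461398, 'R': array([[-0.00915104, -0.99975259,  0.02027335],
       [-0.98324662,  0.00530517, -0.18220303],
       [ 0.18205039, -0.02160105, -0.98305191]]), 't': array([-0.0231571 ,  0.49442131,  1.09793504])}
wrist {'vertical_fov': 71.12010657849306, 'cx': 280.88804132036245, 'cy': 210.06776940345384, 'T_tool_cam': array([[-7.28318451e-04, -9.55378394e-01, -2.95383808e-01,
         7.32423368e-02],
       [ 9.99999398e-01, -4.53300488e-04, -9.99528451e-04,
        -5.73639018e-04],
       [ 8.21030262e-04, -2.95384358e-01,  9.55378149e-01,
        -1.43011139e-01],
       [ 0.00000000e+00,  0.00000000e+00,  0.00000000e+00,
         1.00000000e+00]])}
```

View pics/side0.png

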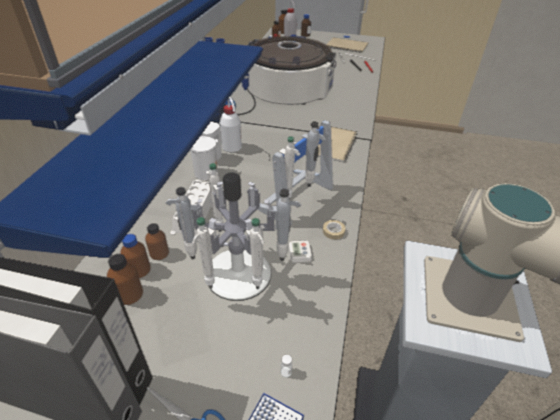

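View pics/top0.png

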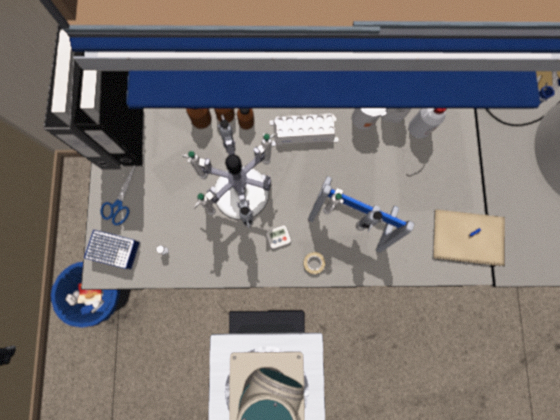

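The side view shows the stand (knob at (232,183), foot at (238,270)) and the rail at (305,165). The top view shows the knob at (234,163), the foot at (240,193) and the rail from (328,188) to (408,225). I'll enlarge both.

```bash
python3 - <<'E'
import pickle,cv2,numpy as np
s,d=pickle.load(open("v0.pkl","rb"))
a=cv2.resize(d["top"]["image"][115:265,160:310],(600,600),interpolation=cv2.INTER_CUBIC)
b=cv2.resize(d["side"]["image"][110:310,160:360],(600,600),interpolation=cv2.INTER_CUBIC)
e=cv2.resize(d["top"]["image"][160:280,290:440],(750,600),interpolation=cv2.INTER_CUBIC)
cv2.imwrite("pics/a.png",a);cv2.imwrite("pics/b.png",b);cv2.imwrite("pics/e.png",e)
E
cat > h.py <<'E'
import numpy as np,cv2
from scipy.spatial.transform import Rotation as Ro
def f_of(c): return 210/np.tan(np.radians(c["vertical_fov"])/2)
def pose(c,s=None):
    "camera-to-world R, centre"
    if "R" in c: return c["R"].T,-c["R"].T@c["t"]
    Rt=Ro.from_euler("xyz",s["tool_rot"],degrees=True).as_matrix();T=c["T_tool_cam"]
    return Rt@T[:3,:3],Rt@T[:3,3]+s["position"]
def ray(c,p,s=None):
    R,o=pose(c,s);v=R@np.array([(p[0]-c["cx"])/f_of(c),(p[1]-c["cy"])/f_of(c),1]);return o,v/np.linalg.norm(v)
def plane(c,p,z,s=None):
    o,v=ray(c,p,s);return o+v*(z-o[2])/v[2]
def proj(c,X,s=None):
    R,o=pose(c,s);x=R.T@(np.array(X)-o);return x[:2]/x[2]*f_of(c)+[c["cx"],c["cy"]]
def tri(*rays):
    A=sum(np.eye(3)-np.outer(v,v) for o,v in rays);b=sum((np.eye(3)-np.outer(v,v))@o for o,v in rays)
    X=np.linalg.solve(A,b);return X,[np.linalg.norm(np.cross(X-o,v)) for o,v in rays]
E
```

```text
(no output)
```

View pics/a.png

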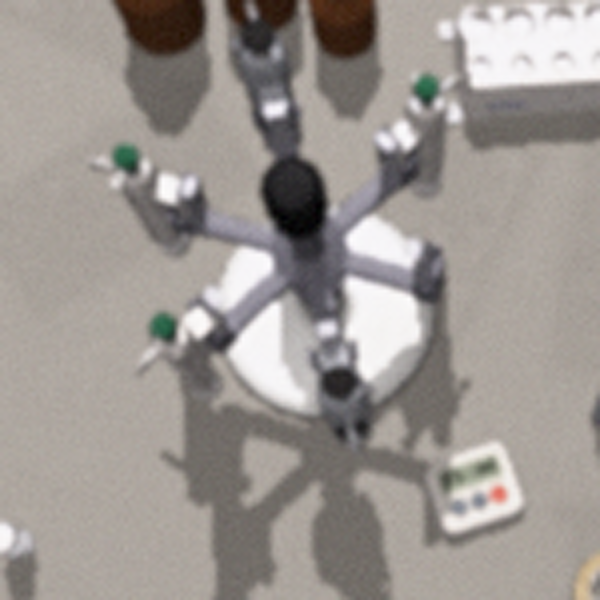

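View pics/b.png

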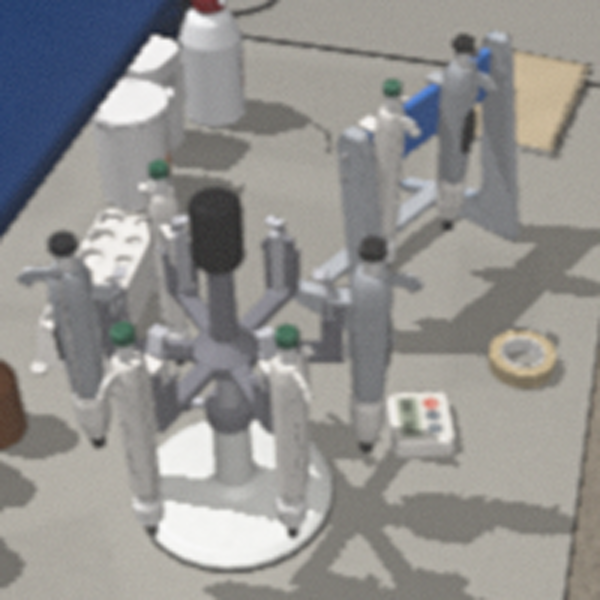

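View pics/e.png

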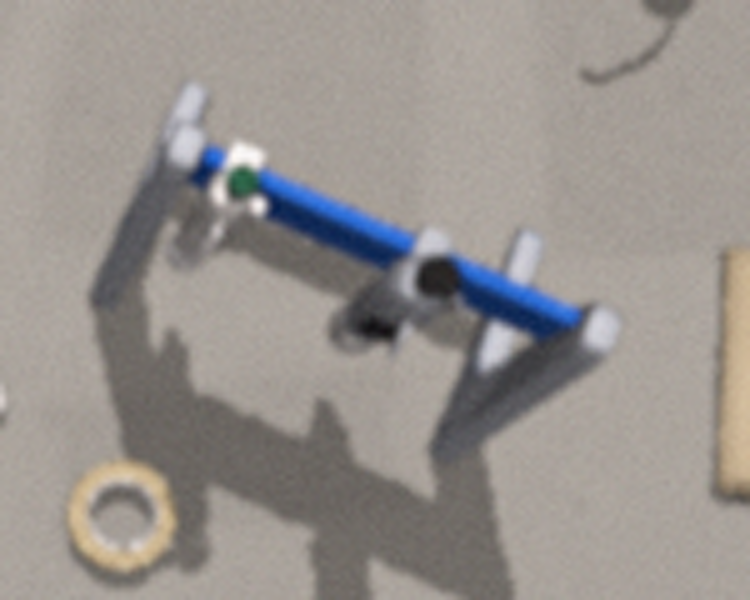

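The enlarged views show:
- **Free hanger:** at top (267,183), pointing to the right and slightly down, so roughly -y.
- **Knob top:** top (233.5,162), side (232,177).
- **Thick pipette, black cap:** top (377.6,215.4), side (314.7,124.3).
- **Bar ends:** top (331,192) and (406,225).

```bash
python3 - <<'E'
import pickle
from h import *
s,d=pickle.load(open("v0.pkl","rb"));T,S=d["top"],d["side"]
a=lambda x,y:(160+x/4,115+y/4); b=lambda x,y:(160+x/3,110+y/3); e=lambda x,y:(290+x/5,160+y/5)
np.set_printoptions(precision=4,suppress=True)
# foot by white mask in both
for n,c,roi in(("top",T,(160,160,280,225)),("side",S,(200,240,275,300))):
    x0,y0,x1,y1=roi;im=c["image"][y0:y1,x0:x1]
    m=(im.min(2)>205).astype(np.uint8)
    k,l,st,ce=cv2.connectedComponentsWithStats(m);i=1+np.argmax(st[1:,4])
    P=np.argwhere(l==i)[:,::-1]+[x0,y0]
    W=np.array([plane(c,p,0.006)[:2] for p in P]);h=cv2.convexHull(W.astype(np.float32))
    print(n,len(P),cv2.minEnclosingCircle(h))
for nm,p,q in(("knobtop",a(292,185),b(215,203)),("thickcap",e(438,270),b(464,42)),("thincap",e(243,180),b(392,86)),("free",a(430,262),b(277,228)),("downpip cap",a(340,380),b(372,245))):
    print(nm,*tri(ray(T,p),ray(S,q)))
A,B=plane(T,e(205,155),.215),plane(T,e(585,310),.215);print("bar",A,B,np.linalg.norm(A-B),np.degrees(np.arctan2(*(A-B)[[1,0]])))
print("shelf",[proj(T,[.75,y,.4]) for y in(-.3,.3)])
E
```

```text
top 306 ((0.5503332614898682, 0.03930132836103439), 0.038703057914972305)
side 712 ((0.5488356351852417, 0.10923447459936142), 0.0648241713643074)
knobtop [0.5634 0.0718 0.3033] [np.float64(0.0015645285188408359), np.float64(0.0015645285188409127)]
thickcap [ 0.4458 -0.2637  0.2622] [np.float64(0.002789992863454284), np.float64(0.0027899928634541955)]
thincap [ 0.4909 -0.1738  0.2623] [np.float64(0.0013808947680304274), np.float64(0.0013808947680304764)]
free [ 0.5416 -0.0065  0.2254] [np.float64(0.0010648454547389989), np.float64(0.0010648454547390468)]
downpip cap [0.4576 0.0461 0.2677] [np.float64(0.0011761792032167133), np.float64(0.0011761792032167204)]
bar [ 0.5158 -0.1642  0.215 ] [ 0.4367 -0.349   0.215 ] 0.20093091747514605 66.82032231964935
shelf [array([404.2438,  63.9569]), array([121.7316,  63.1644])]
```

Measured values hang together:
- The axis is at (0.563, 0.072), with the knob top at z≈0.303, so the tongue tops are at about 0.213.
- q≈74° at the start. The free tip is 81 mm from the axis, and the neighbouring pipette reads 14°, which is 60° away as it should be.
- The bar is 201 mm long at 66.8°.

I'm moving over the stand now.

Call:
send_rows(
  steps=[
    [-1,0,0,-0.6,0],
    [-1,-0.4,-0.3,-1,0],
    [-1,-0.9,-0.7,-1,0],
  ],
)

```text
t: 0.52
position: [0.2308, 0.5163, 0.3353]
tool_rot: [179.6, 0.1, 165.1]
wrist_force: [1.9, 0.0, -0.3]
width: 0.999
grasp_force: 0.0
```

Call:
send_rows(
  steps=[
    [-1,-0.48,-0.38,-0.1,0],
    [-1,-0.98,-0.76,-0.2,0],
  ],
)

```text
t: 0.78
position: [0.3043, 0.4151, 0.3511]
tool_rot: [-180.0, 0.0, 165.0]
wrist_force: [1.5, 0.4, 1.3]
width: 1.005
grasp_force: 0.0
```

Call:
send_rows(
  steps=[
    [-1,-0.48,-0.38,-0.1,0],
    [-1,-0.98,-0.76,-0.2,0],
  ],
)

```text
t: 1.02
position: [0.3786, 0.317, 0.3711]
tool_rot: [180.0, 0.0, 165.0]
wrist_force: [0.8, 0.7, -0.2]
width: 1.0
grasp_force: 0.0
```

Call:
send_rows(
  steps=[
    [-1,-0.48,-0.38,-0.1,0],
    [-1,-0.98,-0.76,-0.1,0],
  ],
)

```text
t: 1.27
position: [0.4538, 0.2186, 0.3818]
tool_rot: [179.9, 0.1, 164.9]
wrist_force: [0.4, 0.5, 0.1]
width: 1.001
grasp_force: 0.0
```

Call:
send_rows(
  steps=[
    [-1,-0.48,-0.38,0,0],
    [-1,-0.98,-0.76,0,0],
    [-1,-0.98,-0.76,0,0],
    [-1,-0.98,-0.76,0,0],
  ],
)

```text
t: 1.78
position: [0.5271, 0.1213, 0.3805]
tool_rot: [-180.0, -0.1, 164.9]
wrist_force: [-0.0, 0.1, -0.1]
width: 0.999
grasp_force: 0.0
```

```bash
python3 - <<'E'
from workcell import manip
import cv2,pickle
s=manip.observe();c=manip.camera("wrist");pickle.dump((s,c),open("v1.pkl","wb"));cv2.imwrite("pics/w1.png",c["image"])
print(s["position"],s["tool_rot"],s["q"],s["t"])
E
```

```text
[0.52709321 0.12131078 0.38047869] [-1.79997213e+02 -8.89064795e-02  1.64901180e+02] [6.09601863e+00 4.95575862e+00 3.04192383e+00 8.81700654e+01
 2.95446888e-02 2.11948148e+01] 1.775
```

View pics/w1.png

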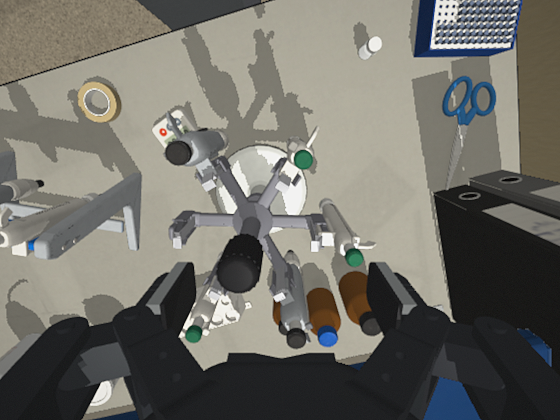

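The wrist view shows the knob top at about (238,268), the free hanger at (183,230) pointing left, and the foot centre near (262,190). I'll refine the axis from these.

```bash
python3 - <<'E'
import pickle
from h import *
np.set_printoptions(precision=4,suppress=True)
s,c=pickle.load(open("v1.pkl","rb"));_,d=pickle.load(open("v0.pkl","rb"))
im=c["image"]
m=((im.max(2)<60).astype(np.uint8));m[300:]=0;m[:225]=0;m[:,:205]=0;m[:,275:]=0
k,l,st,ce=cv2.connectedComponentsWithStats(m);i=1+np.argmax(st[1:,4]);print(st[i],ce[i])
cv2.imwrite("pics/m.png",m*255)
for z in(.295,.303,.308):print(z,plane(c,(239,269),z,s))
print(tri(ray(c,(239,269),s),ray(d["top"],(233,161)),ray(d["side"],(231.7,177.7))))
h=(im.min(2)>195).astype(np.uint8);h[:145]=0;h[225:]=0;h[:,:215]=0;h[:,310:]=0
P=np.argwhere(h)[:,::-1];W=np.array([plane(c,p,.006,s)[:2] for p in P])
from scipy.optimize import least_squares
hull=cv2.convexHull(W.astype(np.float32))[:,0]
r=least_squares(lambda x:np.hypot(*(hull-x).T)-.082,[.563,.072],loss="soft_l1",f_scale=.002);print("foot",r.x,np.std(r.fun),len(hull),r.fun)
print("free",plane(c,(183,230),.213,s))
E
```

```text
[ 216  233   47   60 2019] [239.7028 263.0173]
0.295 [0.5664 0.0722 0.295 ]
0.303 [0.5626 0.0745 0.303 ]
0.308 [0.5602 0.076  0.308 ]
(array([0.5634, 0.0728, 0.303 ]), [np.float64(0.0017370594110075264), np.float64(0.002400333561743171), np.float64(0.0018039515817042794)])
foot [0.5531 0.0776] 0.012260742809321008 21 [ 0.0054  0.0038  0.0011 -0.0016  0.0192  0.0251  0.0238  0.0225 -0.0156
 -0.0167 -0.0222  0.0019  0.0018  0.0021  0.0023  0.0015  0.0023 -0.0006
 -0.0076 -0.0052 -0.0014]
free [0.5425 0.0016 0.213 ]
```

Call:
send_rows(
  steps=[
    [-1,-0.3,-0.2,0.1,0],
    [-1,-0.47,-0.37,0.4,0],
    [-1,-0.47,-0.37,0.8,0],
    [-1,-0.47,-0.37,1,0],
  ],
)

```text
t: 2.33
position: [0.5613, 0.0749, 0.2786]
tool_rot: [-180.0, -0.2, 165.1]
wrist_force: [-0.1, 0.4, -0.5]
width: 1.0
grasp_force: 0.0
```

Call:
send_rows(
  grip_force=45,
  steps=[
    [0,0,0,0.12,0],
    [0.3,0,0,0.12,0],
    [1,0,0,0.12,0],
    [1,0,0,0.12,0],
    [1,0,0,0.12,0],
  ],
)

```text
t: 2.95
position: [0.5636, 0.0737, 0.2703]
tool_rot: [179.9, 0.1, 165.0]
wrist_force: [-1.5, 1.8, 4.8]
width: 0.408
grasp_force: 46.1
```

Call:
send_rows(
  steps=[
    [1,0,0,0,0],
    [1,0,0,0,0],
  ],
)

```text
t: 3.2
position: [0.5636, 0.0738, 0.2704]
tool_rot: [179.9, 0.1, 165.0]
wrist_force: [-2.6, 1.4, 6.2]
width: 0.407
grasp_force: 46.1
```

Call:
send_rows(
  steps=[
    [1,0,0,0,0.2],
    [1,0,0,0,0.4],
    [1,0,0,0,0.6],
    [1,0,0,0,0.8],
    [1,0,0,0,1],
  ],
)

```text
t: 3.82
position: [0.5638, 0.074, 0.2703]
tool_rot: [179.9, -0.0, 119.7]
wrist_force: [-2.2, 3.1, 5.8]
width: 0.411
grasp_force: 46.2
```

Call:
send_rows(
  steps=[
    [1,0,0,0,0.2],
    [1,0,0,0,0.4],
    [1,0,0,0,0.6],
    [1,0,0,0,0.65],
    [1,0,0,0,0.65],
  ],
)

```text
t: 4.45
position: [0.564, 0.074, 0.2704]
tool_rot: [179.9, -0.1, 90.7]
wrist_force: [-1.4, 3.2, 5.3]
width: 0.408
grasp_force: 46.1
```

```bash
python3 - <<'E'
from workcell import manip
import cv2,pickle,numpy as np
s=manip.observe();d={n:manip.camera(n) for n in("top","side","wrist")};pickle.dump((s,d),open("v2.pkl","wb"))
print(s["position"],s["tool_rot"],s["q"],s["moment"])
a=cv2.resize(d["side"]["image"][150:290,160:300],(400,400),interpolation=cv2.INTER_CUBIC)
b=cv2.resize(d["wrist"]["image"],(400,300))
b=np.vstack([b,np.zeros((100,400,3),np.uint8)])
cv2.imwrite("pics/c2.png",np.hstack([a,b]))
E
```

```text
[0.56397345 0.07401235 0.27036888] [ 1.79874645e+02 -9.71001182e-02  9.06753252e+01] [ 0.91560282  9.01091296 -5.32322021 75.54010516  0.09657334 90.24048986] [ 0.43915751  0.59596155 -0.13457611]
```

View pics/c2.png

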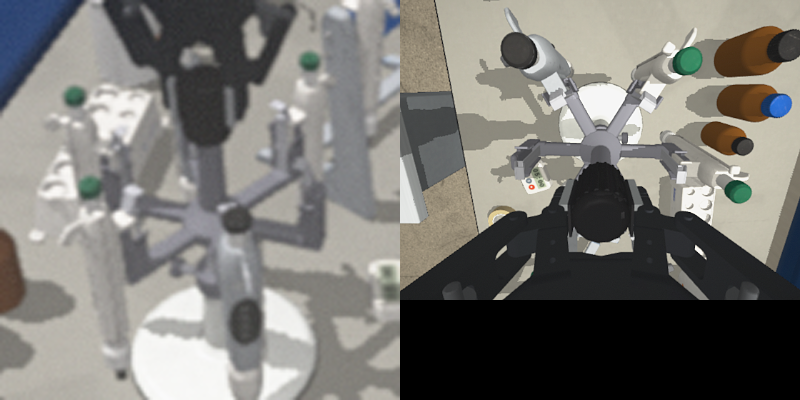

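The free hanger now points to -x, at the left in the wrist view (panel about (122,160)). I'll let go of the knob, back off and view the hanger from the front to check its angle and position.

Call:
send_rows(
  steps=[
    [0,0,0,0,0],
    [-1,0,0,0,0],
    [-1,0,0,0,0],
    [-1,0,0,-0.5,0],
    [-1,0,0,-1,0],
  ],
)

```text
t: 5.22
position: [0.5627, 0.0732, 0.3689]
tool_rot: [-179.9, 0.0, 90.7]
wrist_force: [0.9, -0.0, 0.1]
width: 1.002
grasp_force: 0.0
```

Call:
send_rows(
  steps=[
    [-1,0,-0.3,0,-0.2],
    [-1,0,-0.6,0,-0.4],
    [-1,0,-0.9,0,-0.6],
    [-1,0,-1,0,-0.8],
    [-1,0,-1,0,-1],
  ],
)

```text
t: 5.85
position: [0.4625, 0.0721, 0.3692]
tool_rot: [180.0, 0.0, 136.0]
wrist_force: [-0.3, 0.5, 0.1]
width: 1.002
grasp_force: 0.0
```

Call:
send_rows(
  steps=[
    [-1,0.1,-0.1,0,-0.2],
    [-1,0.2,-0.2,0,-0.4],
    [-1,0.3,-0.3,0,-0.6],
    [-1,0.3,-0.3,0,-0.8],
    [-1,0.3,-0.3,0,-1],
  ],
)

```text
t: 6.48
position: [0.4207, 0.0716, 0.369]
tool_rot: [-180.0, 0.0, -179.0]
wrist_force: [-0.1, -0.3, 0.3]
width: 1.002
grasp_force: 0.0
```

Call:
send_rows(
  steps=[
    [-1,0,0,0,0],
    [-1,0,0,0,0],
  ],
)

```text
t: 6.72
position: [0.4209, 0.0716, 0.3689]
tool_rot: [-180.0, -0.0, -179.4]
wrist_force: [0.3, 0.4, 0.8]
width: 0.999
grasp_force: 0.0
```

```bash
python3 - <<'E'
from workcell import manip
from h import *
import pickle
s=manip.observe();c=manip.camera("wrist");pickle.dump((s,c),open("v3.pkl","wb"))
print(s["position"],s["tool_rot"],s["q"],s["t"],s["wrist_force"])
p=proj(c,[.477,.073,.213],s);print(p)
im=c["image"].copy()
x,y=np.clip(p.astype(int),[140,100],[420,320])
cr=im[y-100:y+100,x-130:x+130];print("off",x-130,y-100)
cv2.imwrite("pics/d3.png",cv2.resize(cr,(780,600),interpolation=cv2.INTER_CUBIC))
E
```

```text
[0.4209113  0.0715935  0.36887059] [-1.79995237e+02 -3.58950623e-03 -1.79437113e+02] [ 9.67523242e-01 -7.12593264e+00 -1.01411805e+01  8.69883752e+01
 -4.73768435e-03  4.04636162e-01] 6.725 [0.2714378  0.44410606 0.77222545]
[283.01093813 242.35654134]
off 153 142
```

View pics/d3.png

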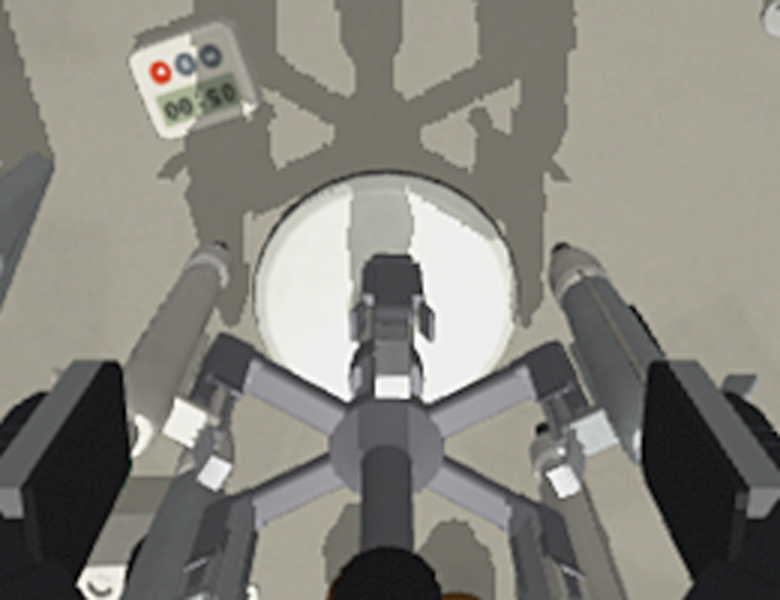

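The crop shows the free hanger almost straight toward the camera: cheeks at (357,320) and (427,320), catch top at (392,385), foot edges at 253 and 517, and column at 387. The angle comes from these columns.

```bash
python3 - <<'E'
import pickle
from h import *
np.set_printoptions(precision=4,suppress=True)
s,c=pickle.load(open("v3.pkl","rb"))
F=lambda x,y:(153+x/3,142+y/3)
for n,p,z in(("footL",F(253,285),.006),("footR",F(517,285),.006),("cheekL",F(350,320),.213),("cheekL_in",F(365,320),.213),("cheekR_in",F(419,320),.213),("cheekR",F(434,320),.213),("catch",F(392.5,385),.213),("catch far",F(392.5,397),.213),("arm end",F(392.5,255),.15),("col",F(387,460),.2),("knob",F(384.5,575),.303)):
    print(n,plane(c,p,z,s))
g=cv2.cvtColor(c["image"],cv2.COLOR_BGR2GRAY)
print(g[225:280,280:288])
E
```

```text
footL [ 0.5568 -0.0096  0.006 ]
footR [0.5552 0.1536 0.006 ]
cheekL [0.4847 0.0583 0.213 ]
cheekL_in [0.4847 0.0638 0.213 ]
cheekR_in [0.4845 0.0838 0.213 ]
cheekR [0.4844 0.0894 0.213 ]
catch [0.5114 0.0743 0.213 ]
catch far [0.5166 0.0744 0.213 ]
arm end [0.4825 0.0745 0.15  ]
col [0.5527 0.0727 0.2   ]
knob [0.5226 0.0714 0.303 ]
[[169 170 179 184 183 182 181 179]
 [122 121 139 150 150 149 149 147]
 [ 59  59  59  57  56  57  57  55]
 [ 73  73  73  71  72  72  73  72]
 [ 73  74  74  74  75  73  73  77]
 [ 70  69  68  70  68  70  69  69]
 [ 69  70  70  70  71  70  71  70]
 [ 71  70  70  69  70  70  70  70]
 [ 70  70  70  71  71  71  71  70]
 [ 70  70  70  71  69  70  70  69]
 [ 69  71  69  70  70  69  70  69]
 [ 70  70  71  71  70  70  70  71]
 [ 69  70  70  70  71  71  70  70]
 [ 70  71  69  71  71  69  70  71]
 [ 70  70  70  69  69  70  70  70]
 [ 70  70  72  70  71  70  70  71]
 [ 70  71  70  70  71  71  70  72]
 [ 69  69  68  68  68  67  66  65]
 [ 73  73  73  72  72  70  70  67]
 [ 87  85  84  84  84  85  84  83]
 [ 96  96  95  95  94  95  94  94]
 [102 102 101 102 102 103 102 
[... 460 characters left out ...]
 [120 120 120 118 117 120 119 121]
 [121 120 121 119 118 119 120 120]
 [120 121 121 119 117 118 120 120]
 [121 122 121 118 118 118 120 120]
 [120 121 121 118 117 120 118 120]
 [117 119 118 115 114 115 116 116]
 [127 125 121 117 114 112 112 113]
 [189 189 189 190 190 193 194 191]
 [235 236 236 237 239 240 241 242]
 [239 238 237 237 237 237 237 239]
 [238 237 237 236 236 236 236 238]
 [238 237 237 237 237 237 238 239]
 [242 240 240 241 240 240 239 241]
 [241 240 240 241 241 239 245 249]
 [184 183 182 182 183 182 210 226]
 [ 76  76  75  76  76  74  71  64]
 [ 89  92  92  91  89  89  88  87]
 [ 94  95  95  96  94  94  96  95]
 [ 93  95  95  95  95  95  96  95]
 [ 94  95  95  95  95  95  96  94]]
```

The hanger is within about 1–2° of straight. One view from directly above the tongue will fix its x and the angle.

Call:
send_rows(
  steps=[
    [-1,-0.4,0,0,0],
    [-1,-0.8,0,0,0],
    [-1,-1,0,0,0],
  ],
)

```text
t: 7.15
position: [0.5226, 0.0728, 0.3683]
tool_rot: [-180.0, -0.0, -179.4]
wrist_force: [-0.9, -0.3, -1.5]
width: 1.003
grasp_force: 0.0
```

Call:
send_rows(
  steps=[
    [-1,-0.3,0,0,0.01],
    [-1,-0.3,0,0,0.01],
    [-1,-0.3,0,0,0.01],
  ],
)

```text
t: 7.52
position: [0.5505, 0.0732, 0.3687]
tool_rot: [-180.0, -0.1, -179.8]
wrist_force: [-0.7, -0.2, -0.6]
width: 1.003
grasp_force: 0.0
```

```bash
python3 - <<'E'
from workcell import manip
from h import *
import pickle
s=manip.observe();c=manip.camera("wrist");pickle.dump((s,c),open("v4.pkl","wb"))
print(s["position"],s["tool_rot"],s["t"])
print(proj(c,[.477,.073,.213],s),proj(c,[.563,.073,.303],s))
im=c["image"]
cv2.imwrite("pics/d4.png",cv2.resize(im[60:260,150:410],(780,600),interpolation=cv2.INTER_CUBIC))
E
```

```text
[0.55046836 0.07320573 0.36868024] [-1.79997283e+02 -6.65431877e-02 -1.79790703e+02] 7.525
[282.36511992 119.50900304] [282.31495317 237.04434061]
```

View pics/d4.png

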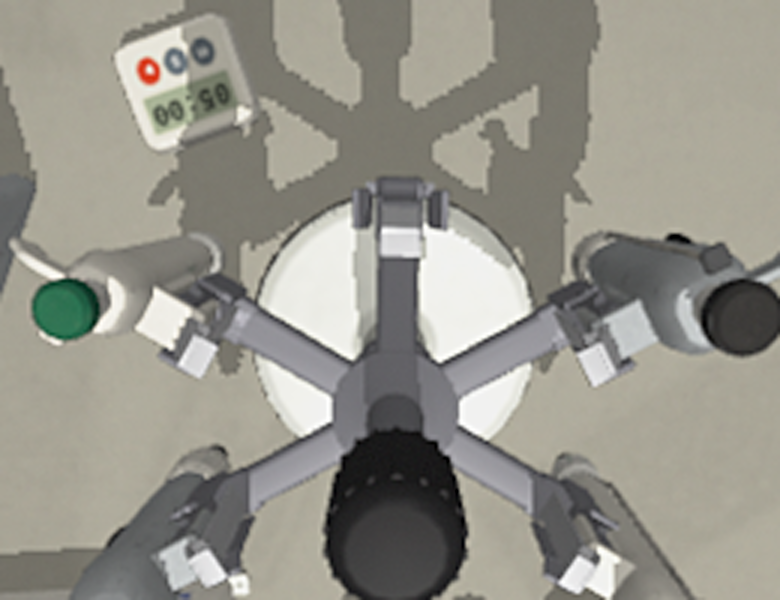

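The tongue top is at crop (401,185), the knob face centre at (395,545), and the side hangers are tilted by about 1°. So the head is over-turned by about 1.1°, which matches the hanger offset. I'll compute exact points next.

```bash
python3 - <<'E'
import pickle
from h import *
np.set_printoptions(precision=4,suppress=True,linewidth=200)
s,c=pickle.load(open("v4.pkl","rb"))
g=cv2.cvtColor(c["image"],cv2.COLOR_BGR2GRAY)
k=g[195:275,250:315]
print(g[110:150,283].tolist(),g[110:150,285].tolist())   # tongue / catch rows
print(g[122,262:306].tolist()); print(g[140,262:306].tolist())
print(g[238,250:316].tolist()); print(g[200:275,282].tolist())
for r in(119,122.5,124.5):print(plane(c,(283.7,r),.213,s))
E
```

```text
[119, 120, 120, 119, 121, 119, 121, 123, 111, 91, 94, 104, 108, 99, 90, 77, 78, 94, 107, 118, 123, 124, 123, 123, 117, 140, 223, 237, 216, 216, 218, 219, 219, 223, 217, 158, 88, 98, 100, 100] [118, 119, 120, 120, 120, 120, 120, 122, 113, 93, 94, 104, 109, 100, 91, 79, 79, 97, 106, 118, 125, 123, 123, 124, 117, 135, 218, 235, 215, 216, 218, 220, 220, 222, 233, 204, 86, 98, 100, 100]
[119, 120, 121, 121, 120, 115, 116, 112, 107, 111, 124, 148, 159, 113, 80, 94, 104, 108, 108, 108, 109, 108, 109, 109, 108, 107, 101, 125, 125, 106, 138, 157, 141, 122, 116, 115, 112, 117, 120, 121, 120, 119, 115, 112]
[238, 237, 237, 238, 239, 244, 220, 183, 187, 189, 188, 190, 196, 136, 130, 206, 222, 219, 218, 217, 218, 218, 217, 218, 218, 219, 223, 205, 174, 181, 237, 244, 241, 240, 241, 241, 241, 240, 241, 241, 242, 243, 244, 248]
[171, 173, 173, 174, 173, 174, 179, 168, 105, 29, 28, 34, 35, 36, 37, 43, 53, 59, 61, 61, 61, 62, 61, 62, 62, 63, 64, 64, 65, 64, 65, 64, 66, 65, 65, 64, 65, 66, 64, 64, 65, 64, 64, 64, 65, 64, 63, 56, 44, 39, 37, 36, 34, 30, 27, 56, 154, 180, 175, 173, 171, 170, 169, 168, 167, 167]
[75, 70, 46, 18, 24, 25, 24, 24, 29, 25, 25, 25, 24, 25, 25, 26, 23, 35, 59, 58, 24, 29, 29, 32, 34, 37, 43, 48, 53, 58, 59, 60, 61, 62, 62, 62, 62, 65, 66, 66, 65, 66, 68, 68, 68, 69, 70, 71, 72, 71, 73, 73, 72, 73, 75, 73, 74, 76, 76, 70, 50, 35, 46, 85, 107, 102, 102, 102, 102, 103, 102, 103, 102, 104, 98]
[0.4765 0.0743 0.213 ]
[0.4798 0.0743 0.213 ]
[0.4817 0.0743 0.213 ]
```

The tongue comes out at (0.479, 0.0738), the axis at (0.565, 0.073), and the hanger angle within about 1°. That's good enough, so I'm moving on to hover over the thick pipette.

Call:
send_rows(
  steps=[
    [-1,0.15,-0.45,0,0],
    [-1,0.3,-0.95,0,0],
  ],
)

```text
t: 7.82
position: [0.5202, -0.0222, 0.3692]
tool_rot: [-180.0, 0.0, -179.6]
wrist_force: [-0.1, 0.8, -0.5]
width: 1.002
grasp_force: 0.0
```

Call:
send_rows(
  steps=[
    [-1,0.15,-0.5,0,0],
    [-1,0.3,-1,0,0],
  ],
)

```text
t: 8.07
position: [0.4904, -0.1231, 0.3695]
tool_rot: [-180.0, 0.1, -179.7]
wrist_force: [-0.4, -1.5, 0.7]
width: 0.998
grasp_force: 0.0
```

Call:
send_rows(
  steps=[
    [-1,0.15,-0.5,0,0.2],
    [-1,0.3,-0.95,0,0.4],
    [-1,0.45,-1,0,0.52],
    [-1,0.45,-1,0,0.52],
  ],
)

```text
t: 8.57
position: [0.4459, -0.2224, 0.3694]
tool_rot: [180.0, 0.0, 156.8]
wrist_force: [-0.6, -0.8, -0.0]
width: 1.003
grasp_force: 0.0
```

Call:
send_rows(
  steps=[
    [-1,0.1,-0.35,0,0],
    [-1,0.1,-0.35,0,0],
    [-1,0.1,-0.35,0,0],
  ],
)

```text
t: 8.95
position: [0.4246, -0.2497, 0.3691]
tool_rot: [180.0, 0.0, 156.9]
wrist_force: [-0.3, -0.1, 0.5]
width: 1.0
grasp_force: 0.0
```

```bash
python3 - <<'E'
from workcell import manip
from h import *
import pickle
np.set_printoptions(precision=4,suppress=True)
s=manip.observe();c=manip.camera("wrist");pickle.dump((s,c),open("v5.pkl","wb"))
print(s["position"],s["tool_rot"],s["t"],s["q"])
im=c["image"];pr=proj(c,[.4458,-.2637,.269],s);print(pr)
hsv=cv2.cvtColor(im,cv2.COLOR_BGR2HSV)
blue=cv2.inRange(hsv,(100,120,60),(125,255,255));blue[320:]=0
k,l,st,ce=cv2.connectedComponentsWithStats(blue)
for i in range(1,k):
    if st[i,4]>60:print("blue",st[i],ce[i])
dark=(im.max(2)<75).astype(np.uint8)
x,y=pr.astype(int);w=np.zeros_like(dark);w[max(0,y-45):y+45,x-45:x+45]=1
k,l,st,ce=cv2.connectedComponentsWithStats(dark*w)
for i in range(1,k):
    if st[i,4]>60:print("dark",st[i],ce[i],plane(c,ce[i],.269,s))
cv2.imwrite("pics/d5.png",cv2.resize(im[110:360,120:440],(768,600),interpolation=cv2.INTER_CUBIC))
E
```

```text
[ 0.4246 -0.2497  0.3691] [179.9725   0.035  156.9255] 8.95 [-38.0024  -0.1957  -3.6762  86.4928   0.0356 -14.9279]
[276.2729 234.6924]
blue [ 204  217   64   23 1208] [235.0364 228.6871]
blue [ 288  220   76   24 1518] [326.135  231.3999]
blue [ 92 243  13  17  93] [ 97.8925 250.7849]
dark [269 190   9  11  76] [273.3158 195.4342] [ 0.4118 -0.2517  0.269 ]
dark [282 190   7  11  64] [284.7188 195.7188] [ 0.4158 -0.2429  0.269 ]
dark [267 223  22  23 413] [277.6513 233.6731] [ 0.4454 -0.2622  0.269 ]
```

View pics/d5.png

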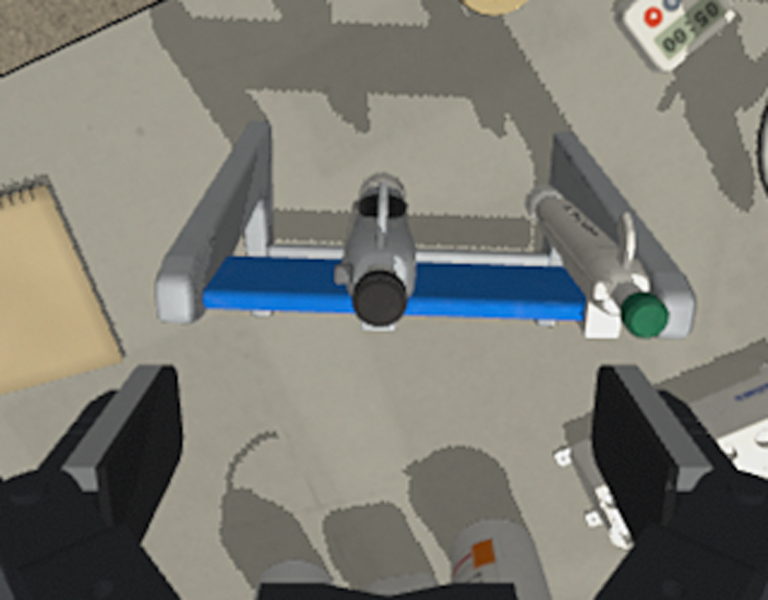

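The view shows the thick pipette's black cap at crop (380,297), the blue bar's far edge running from (205,308) to (583,320), and a clear gap on both sides of the body.

```bash
python3 - <<'E'
from h import *
import pickle
np.set_printoptions(precision=4,suppress=True)
s,c=pickle.load(open("v5.pkl","rb"))
hsv=cv2.cvtColor(c["image"],cv2.COLOR_BGR2HSV);b=cv2.inRange(hsv,(100,120,60),(125,255,255))
W=[]
for x in list(range(212,262,4))+list(range(298,354,4)):
    r=np.where(b[200:260,x])[0];W.append(plane(c,(x,200+r.max()+.5),.215,s)[:2])
W=np.array(W);v=cv2.fitLine(W.astype(np.float32),cv2.DIST_HUBER,0,.001,.001).ravel();d=v[:2]*np.sign(v[1]);print("dir",np.degrees(np.arctan2(d[1],d[0])))
n=np.array([d[1],-d[0]])
for B in([.4454,-.2622],):
    print("far edge minus body along x_pip (expect ~28)",(v[2:4]-B)@n)
yaw=np.degrees(np.arctan2(n[1],n[0]));print("rail yaw",yaw)
t=np.radians(s["tool_rot"][2]);X=np.array([np.cos(t),np.sin(t)]);Y=np.array([np.sin(t),-np.cos(t)])
print("tool shift (dm)",10*np.array([(np.array([.4454,-.2622])-s["position"][:2])@a for a in(X,Y)]),"turn",(s["tool_rot"][2]-(yaw+180))/45)
E
```

```text
dir 64.84408
far edge minus body along x_pip (expect ~28) 0.02946766426377535
rail yaw -25.15592
tool shift (dm) [-0.2405 -0.0337] turn 0.04625260808759069
```

Call:
send_rows(
  steps=[
    [-1,-0.15,-0.03,0.3,0.045],
    [-1,-0.25,-0.03,0.7,0.045],
    [-1,-0.25,-0.03,1,0.045],
    [-1,-0.25,-0.03,1,0.045],
  ],
)

```text
t: 9.5
position: [0.4449, -0.2609, 0.2662]
tool_rot: [179.9, -0.3, 154.9]
wrist_force: [0.8, 0.5, -0.5]
width: 1.001
grasp_force: 0.0
```

Call:
send_rows(
  steps=[
    [-1,0,0,0.3,0],
    [-1,0,0,0.6,0],
    [-1,0,0,0.63,0],
    [-1,0,0,0.63,0],
  ],
)

```text
t: 10.0
position: [0.447, -0.2634, 0.2077]
tool_rot: [-180.0, 0.1, 154.9]
wrist_force: [-0.1, -0.7, -0.1]
width: 0.998
grasp_force: 0.0
```

Call:
send_rows(
  grip_force=45,
  steps=[
    [-0.3,0,0,0,0],
    [0,0,0,0,0],
    [0.2,0,0,0,0],
    [0.4,0,0,0,0],
    [1,0,0,0,0],
  ],
)

```text
t: 10.62
position: [0.4463, -0.2631, 0.2067]
tool_rot: [180.0, 0.1, 154.8]
wrist_force: [-0.3, 1.9, 5.4]
width: 0.345
grasp_force: 44.8
```

Call:
send_rows(
  steps=[
    [1,0,0,0,0],
    [1,0,0,0,0],
    [1,0,0,0,0],
  ],
)

```text
t: 11.0
position: [0.4463, -0.2631, 0.2066]
tool_rot: [180.0, 0.0, 154.8]
wrist_force: [-1.0, 1.4, 5.3]
width: 0.342
grasp_force: 44.9
```

Call:
send_rows(
  steps=[
    [1,0,0,-0.15,0],
    [1,0,0,-0.35,0],
    [1,0,0,-0.5,0],
    [1,0,0,-0.5,0],
  ],
)

```text
t: 11.5
position: [0.4461, -0.2634, 0.2573]
tool_rot: [-180.0, 0.1, 154.8]
wrist_force: [0.5, -0.1, -0.3]
width: 0.346
grasp_force: 46.4
```

Call:
send_rows(
  steps=[
    [1,0.3,0,-0.3,0],
    [1,0.6,0,-0.6,0],
    [1,0.9,0,-0.9,0],
    [1,0.9,0,-0.9,0],
  ],
)

```text
t: 12.0
position: [0.3641, -0.2248, 0.3481]
tool_rot: [-179.9, 0.2, 154.8]
wrist_force: [-0.2, -0.5, -1.0]
width: 0.343
grasp_force: 46.4
```

Call:
send_rows(
  steps=[
    [1,0.1,0.3,0,0],
    [1,0.2,0.6,0,0],
    [1,0.3,0.9,0,0],
    [1,0.3,0.95,0,0],
  ],
)

```text
t: 12.5
position: [0.3777, -0.1247, 0.3444]
tool_rot: [180.0, -0.1, 155.0]
wrist_force: [-1.0, -0.4, -1.8]
width: 0.337
grasp_force: 46.4
```

Call:
send_rows(
  steps=[
    [1,0.1,0.3,0,0],
    [1,0.2,0.6,0,0],
    [1,0.3,0.9,0,0],
    [1,0.3,0.95,0,0],
  ],
)

```text
t: 13.0
position: [0.3913, -0.0267, 0.3449]
tool_rot: [-180.0, -0.1, 154.9]
wrist_force: [-0.5, -0.7, -1.5]
width: 0.342
grasp_force: 46.4
```

Call:
send_rows(
  steps=[
    [1,0.1,0.3,0,-0.15],
    [1,0.2,0.6,0,-0.3],
    [1,0.3,0.9,0,-0.45],
    [1,0.3,0.95,0,-0.56],
    [1,0.3,0.95,0,-0.56],
  ],
)

```text
t: 13.62
position: [0.4049, 0.0709, 0.3452]
tool_rot: [-180.0, -0.1, 180.0]
wrist_force: [-0.6, -0.8, -0.0]
width: 0.34
grasp_force: 46.4
```

```bash
python3 - <<'E'
from workcell import manip
s=manip.observe();print(s["position"],s["tool_rot"],s["t"],s["wrist_force"],s["moment"],s["width"])
E
```

```text
[0.40489088 0.07091845 0.34519744] [-1.79953240e+02 -5.40309313e-02  1.79966285e+02] 13.625 [-0.55555599 -0.81131329 -0.03511488] [ 0.01355481  0.01131809 -0.03751984] 0.33992501201405756
```

```bash
python3 - <<'E'
from workcell import manip
from h import *
import pickle
np.set_printoptions(precision=4,suppress=True)
s=manip.observe();c=manip.camera("wrist");d=manip.camera("side");t=manip.camera("top");pickle.dump((s,c,d,t),open("v6.pkl","wb"))
im=c["image"];P=s["position"];pr=proj(c,P+[0,0,.0625],s);print("expected cap",pr)
g=(im.max(2)<75).astype(np.uint8);x,y=pr.astype(int);w=np.zeros_like(g);w[y-50:y+50,x-50:x+50]=1
k,l,st,ce=cv2.connectedComponentsWithStats(g*w)
for i in range(1,k):
    if st[i,4]>60:print("dark",st[i],ce[i],plane(c,ce[i],P[2]+.0625,s)-P)
# body sides below the cap, on tongue-level rows
gr=cv2.cvtColor(im,cv2.COLOR_BGR2GRAY);print(gr[y-45:y+60:3,x].tolist())
e=cv2.resize(im[130:330,150:410],(520,400));f=d["image"][100:300,170:310]
cv2.imwrite("pics/d6.png",np.hstack([e,cv2.resize(f,(280,400),interpolation=cv2.INTER_CUBIC)]))
E
```

```text
expected cap [284.3079 348.2183]
dark [ 234  298  100  100 8104] [284.7172 354.4212] [0.0026 0.0001 0.0625]
[130, 131, 16, 28, 28, 29, 39, 48, 42, 44, 45, 44, 44, 44, 42, 45, 43, 44, 40, 32, 28, 31, 35, 31, 31, 32, 31, 33, 31, 32, 31, 33, 31, 32, 31]
```

View pics/d6.png

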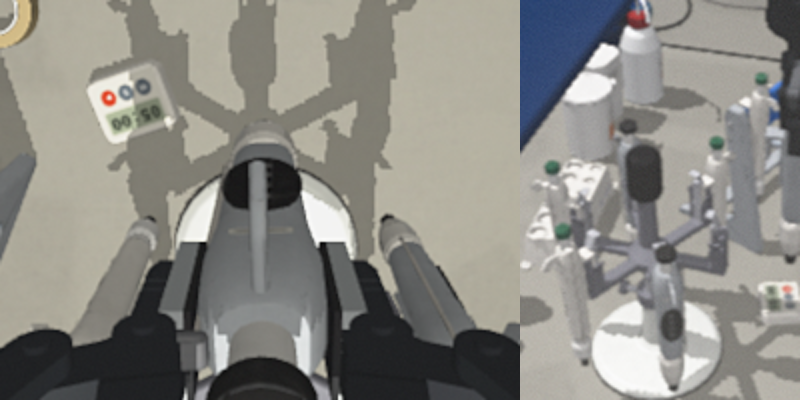

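The pipette hangs upright and centred in the grip. Now I'll go over the tongue and descend in steps, watching the force.

Call:
send_rows(
  steps=[
    [1,-0.25,0.02,0,0],
    [1,-0.5,0.036,0,0],
    [1,-0.51,0.036,0.2,0],
    [1,-0.51,0.036,0.4,0],
    [1,-0.51,0.036,0.6,0],
  ],
)

```text
t: 14.4
position: [0.4556, 0.0742, 0.2852]
tool_rot: [-180.0, 0.0, 179.9]
wrist_force: [0.3, 0.4, -0.7]
width: 0.342
grasp_force: 46.4
```

Call:
send_rows(
  steps=[
    [1,0,0,0.15,0],
    [1,0,0,0.2,0],
    [1,0,0,0.2,0],
  ],
)

```text
t: 14.78
position: [0.4554, 0.0749, 0.266]
tool_rot: [-180.0, -0.0, 180.0]
wrist_force: [0.5, -0.9, -1.2]
width: 0.345
grasp_force: 46.3
```

```bash
python3 - <<'E'
from workcell import manip
s=manip.observe();print(s["position"],s["tool_rot"],s["t"],s["wrist_force"],s["moment"],s["width"])
E
```

```text
[0.45541192 0.07485154 0.26596374] [-1.79994762e+02 -3.44801268e-03  1.79989251e+02] 14.775 [ 0.46645211 -0.9377418  -1.17173785] [-0.01761392  0.00123914 -0.01463121] 0.34472047414627216
```

Call:
send_rows(
  steps=[
    [1,0,0,0.07,0],
    [1,0,0,0.14,0],
    [1,0,0,0.14,0],
  ],
)

```text
t: 15.15
position: [0.4546, 0.0751, 0.2512]
tool_rot: [-180.0, -0.1, -180.0]
wrist_force: [-0.6, 0.2, -1.1]
width: 0.349
grasp_force: 46.3
```

Call:
send_rows(
  steps=[
    [1,0,0,0.04,0],
    [1,0,0,0.06,0],
    [1,0,0,0.06,0],
  ],
)

```text
t: 15.52
position: [0.455, 0.0751, 0.2458]
tool_rot: [180.0, -0.0, -180.0]
wrist_force: [-1.7, 0.2, 0.3]
width: 0.346
grasp_force: 46.5
```

Call:
send_rows(
  steps=[
    [1,0,0,0.03,0],
    [1,0,0,0.05,0],
    [1,0,0,0.05,0],
  ],
)

```text
t: 15.9
position: [0.4549, 0.075, 0.2403]
tool_rot: [-180.0, -0.1, -180.0]
wrist_force: [-2.3, -0.1, -1.3]
width: 0.344
grasp_force: 46.3
```

Call:
send_rows(
  steps=[
    [1,0,0,0.03,0],
    [1,0,0,0.05,0],
    [1,0,0,0.05,0],
  ],
)

```text
t: 16.27
position: [0.4551, 0.075, 0.2356]
tool_rot: [-180.0, -0.0, -180.0]
wrist_force: [-2.2, 0.1, -1.1]
width: 0.345
grasp_force: 46.3
```

Call:
send_rows(
  steps=[
    [1,0,0,0.03,0],
    [1,0,0,0.03,0],
  ],
)

```text
t: 16.52
position: [0.4552, 0.075, 0.2326]
tool_rot: [-180.0, -0.0, -180.0]
wrist_force: [-1.7, 1.3, -0.6]
width: 0.343
grasp_force: 46.4
```

Call:
send_rows(
  steps=[
    [1,0,0,0.03,0],
    [1,0,0,0.03,0],
  ],
)

```text
t: 16.77
position: [0.4552, 0.0751, 0.2296]
tool_rot: [180.0, -0.0, -180.0]
wrist_force: [-2.8, 0.3, -0.6]
width: 0.343
grasp_force: 46.4
```

Call:
send_rows(
  steps=[
    [1,0,0,0.03,0],
    [1,0,0,0.03,0],
  ],
)

```text
t: 17.02
position: [0.4552, 0.075, 0.2266]
tool_rot: [180.0, -0.0, -180.0]
wrist_force: [-2.5, 0.3, -0.4]
width: 0.343
grasp_force: 46.4
```

Call:
send_rows(
  steps=[
    [1,0,0,0.03,0],
    [1,0,0,0.03,0],
  ],
)

```text
t: 17.27
position: [0.4552, 0.075, 0.2236]
tool_rot: [-180.0, -0.0, -180.0]
wrist_force: [-2.2, -0.5, -0.3]
width: 0.343
grasp_force: 46.4
```

Call:
send_rows(
  steps=[
    [1,0,0,0.03,0],
    [1,0,0,0.03,0],
  ],
)

```text
t: 17.52
position: [0.4554, 0.0751, 0.2209]
tool_rot: [180.0, 0.0, -180.0]
wrist_force: [-2.1, 0.3, -0.4]
width: 0.341
grasp_force: 46.5
```

Call:
send_rows(
  steps=[
    [1,0,0,0.03,0],
    [1,0,0,0.03,0],
  ],
)

```text
t: 17.77
position: [0.4549, 0.0751, 0.2175]
tool_rot: [-180.0, -0.1, -180.0]
wrist_force: [-2.9, -0.4, 0.3]
width: 0.346
grasp_force: 46.5
```

Call:
send_rows(
  steps=[
    [1,0,0,0.03,0],
    [1,0,0,0.03,0],
  ],
)

```text
t: 18.02
position: [0.4552, 0.075, 0.2139]
tool_rot: [180.0, -0.0, -180.0]
wrist_force: [1.1, -0.5, -6.1]
width: 0.336
grasp_force: 45.7
```

Call:
send_rows(
  steps=[
    [1,0,0,0.02,0],
    [1,0,0,0.02,0],
  ],
)

```text
t: 18.27
position: [0.456, 0.075, 0.2131]
tool_rot: [180.0, 0.1, -180.0]
wrist_force: [1.0, -1.0, -1.3]
width: 0.345
grasp_force: 46.4
```

Call:
send_rows(
  steps=[
    [1,0,0,0.02,0],
    [1,0,0,0.02,0],
  ],
)

```text
t: 18.52
position: [0.4558, 0.0751, 0.2112]
tool_rot: [180.0, 0.1, -180.0]
wrist_force: [-0.1, -0.3, -0.3]
width: 0.34
grasp_force: 46.4
```

The x push has gone, with a jolt at z≈0.214, so the catch has probably clicked. I'll continue 1 mm at a time until the hook seats on the tongue.

Call:
send_rows(
  steps=[
    [1,0,0,0.01,0],
    [1,0,0,0.01,0],
  ],
)

```text
t: 18.77
position: [0.4559, 0.0751, 0.2108]
tool_rot: [180.0, 0.1, -180.0]
wrist_force: [-1.3, -0.0, 4.5]
width: 0.344
grasp_force: 46.9
```

Call:
send_rows(
  steps=[
    [1,0,0,0.01,0],
    [1,0,0,0.01,0],
  ],
)

```text
t: 19.02
position: [0.4559, 0.0751, 0.2104]
tool_rot: [180.0, 0.1, -180.0]
wrist_force: [-2.8, -1.0, 8.3]
width: 0.344
grasp_force: 47.4
```

```bash
python3 - <<'E'
from workcell import manip
from h import *
import pickle
s=manip.observe();c=[manip.camera(n) for n in("wrist","side","top")];pickle.dump((s,*c),open("v7.pkl","wb"))
print(s["position"],s["wrist_force"],s["moment"],s["width"])
# cap height relative to TCP, from the held view
_,o,*_=pickle.load(open("v6.pkl","rb"))
g=lambda im:cv2.cvtColor(im,cv2.COLOR_BGR2GRAY)
a=g(o["image"])[208:246,255:310];r=cv2.matchTemplate(g(c[0]["image"])[190:262,240:325],a,cv2.TM_CCOEFF_NORMED)
print("body shift in wrist view",np.array(cv2.minMaxLoc(r)[3])-[15,18],r.max())
E
```

```text
[0.45592097 0.07510248 0.21041875] [-2.76340153 -0.98535336  8.29811628] [-0.03896184  0.35486451  0.08360346] 0.34388857786647864
body shift in wrist view [0 1] 0.915589
```

Call:
send_rows(
  steps=[
    [1,0,0,0.01,0],
    [1,0,0,0.01,0],
  ],
)

```text
t: 19.42
position: [0.4559, 0.0751, 0.2102]
tool_rot: [180.0, 0.1, -180.0]
wrist_force: [-5.1, -1.5, 12.0]
width: 0.345
grasp_force: 47.9
```

The hook is firmly seated: 12 N with almost no travel, more than the catch's 10 N drag. I'll ease off, let go slowly and retreat straight up.

Call:
send_rows(
  steps=[
    [1,0,0,-0.02,0],
    [1,0,0,-0.03,0],
    [1,0,0,-0.03,0],
  ],
)

```text
t: 19.8
position: [0.4557, 0.0751, 0.2109]
tool_rot: [180.0, 0.0, -180.0]
wrist_force: [1.1, -1.2, 1.5]
width: 0.343
grasp_force: 46.7
```

Call:
send_rows(
  grip_force=20,
  steps=[
    [1,0,0,0,0],
    [0.2,0,0,0,0],
    [0,0,0,0,0],
    [-0.4,0,0,0,0],
    [-0.8,0,0,0,0],
  ],
)

```text
t: 20.42
position: [0.4552, 0.0751, 0.2108]
tool_rot: [-180.0, -0.0, -180.0]
wrist_force: [0.3, -0.2, 0.4]
width: 0.885
grasp_force: 0.0
```

Call:
send_rows(
  steps=[
    [-0.8,0,0,0,0],
    [-0.8,0,0,-0.2,0],
    [-0.8,0,0,-0.6,0],
    [-0.8,0,0,-1,0],
    [-0.8,0,0,-1,0],
  ],
)

```text
t: 21.05
position: [0.4577, 0.0751, 0.3148]
tool_rot: [180.0, 0.4, -180.0]
wrist_force: [-0.6, 0.4, -1.0]
width: 0.9
grasp_force: 0.0
```

Call:
send_rows(
  steps=[
    [-0.8,0.3,0,-0.4,0],
    [-0.8,0.5,0,-0.6,0],
    [-0.8,0.5,0,-0.6,0],
    [-0.8,0.5,0,-0.6,0],
  ],
)

```text
t: 21.55
position: [0.4054, 0.075, 0.3696]
tool_rot: [-180.0, -0.1, -180.0]
wrist_force: [-0.0, -0.4, -0.3]
width: 0.899
grasp_force: 0.0
```

```bash
python3 - <<'E'
from workcell import manip
from h import *
import pickle
np.set_printoptions(precision=4,suppress=True)
s=manip.observe();c=manip.camera("wrist");d=manip.camera("side");t=manip.camera("top");pickle.dump((s,c,d,t),open("v8.pkl","wb"))
print(s["position"],s["tool_rot"],s["t"],s["wrist_force"])
im=c["image"];hsv=cv2.cvtColor(im,cv2.COLOR_BGR2HSV)
def dark(c,X,r,s=None):
    p=proj(c,X,s);x,y=p.astype(int);g=(c["image"].max(2)<70).astype(np.uint8);w=np.zeros_like(g);w[max(0,y-r):y+r,max(0,x-r):x+r]=1
    k,l,st,ce=cv2.connectedComponentsWithStats(g*w);i=1+np.argmax(st[1:,4]);return p,st[i],ce[i]
cap=[.456,.075,.2725]
for n,cc,r,ss in(("wrist",c,40,s),("side",d,9,None),("top",t,9,None)):
    p,st,ce=dark(cc,cap,r,ss);print(n,"expect",p,"found",ce,st,plane(cc,ce,.2725,ss))
E
```

```text
[0.4054 0.075  0.3696] [-179.9971   -0.0703 -179.9847] 21.55 [-0.0481 -0.4354 -0.2926]
wrist expect [282.4071 262.879 ] found [281.7737 256.5404] [269 245  25  29 433] [0.4497 0.0744 0.2725]
side expect [281.1063 198.378 ] found [284.8889 203.8889] [281 201   8   5  18] [0.4446 0.09   0.2725]
top expect [232.3419 210.8617] found [235.9143 210.4429] [232 201   9  18 140] [0.4569 0.0668 0.2725]
```

The pipette hangs where it was left. I'll check the catch's position numerically against its free state, plus the head angle and the bystanders.

```bash
python3 - <<'E'
from h import *
import pickle
np.set_printoptions(precision=4,suppress=True,linewidth=200)
s3,c3=pickle.load(open("v3.pkl","rb"));s8,c8,d8,t8=pickle.load(open("v8.pkl","rb"))
_,v0=pickle.load(open("v0.pkl","rb"))
def white(c,roi):
    x0,y0,x1,y1=roi;m=(c["image"][y0:y1,x0:x1].min(2)>190).astype(np.uint8)
    k,l,st,ce=cv2.connectedComponentsWithStats(m)
    return [(st[i].tolist(),ce[i]+[x0,y0]) for i in range(1,k) if st[i,4]>15]
print("catch free",white(c3,(274,262,296,278)))
for z in(.22,.24,.26):
    X=plane(c3,(283.2,270),z,s3);print(z,X,"->",proj(c8,X,s8))
p=proj(c8,plane(c3,(283.2,270),.24,s3),s8).astype(int)
print("now",white(c8,(p[0]-25,p[1]-22,p[0]+25,p[1]+22)))
g=cv2.cvtColor(c8["image"],cv2.COLOR_BGR2GRAY);print(g[240:310,283].tolist())
for n,a,b in(("side",v0["side"],d8),("top",v0["top"],t8)):
    m=(cv2.absdiff(a["image"],b["image"]).max(2)>45).astype(np.uint8);k,l,st,ce=cv2.connectedComponentsWithStats(cv2.dilate(m,np.ones((3,3))))
    print(n,[st[i].tolist() for i in range(1,k) if st[i,4]>80])
E
```

```text
catch free [([20, 0, 2, 14, 27], array([294.5185, 268.5185])), ([4, 5, 12, 8, 76], array([283.5789, 270.4737]))]
0.22 [0.5072 0.0735 0.22  ] -> [280.8536 282.1905]
0.24 [0.4963 0.0733 0.24  ] -> [280.5851 283.0478]
0.26 [0.4853 0.073  0.26  ] -> [280.2748 284.0389]
now [([0, 0, 15, 25, 287], array([261.4425, 271.7944])), ([35, 0, 15, 25, 276], array([298.0942, 272.4783])), ([20, 20, 12, 7, 80], array([280.225 , 284.0375]))]
[136, 130, 120, 122, 94, 14, 31, 49, 52, 40, 51, 60, 60, 60, 61, 60, 62, 62, 62, 62, 64, 64, 64, 65, 63, 63, 58, 51, 95, 126, 124, 122, 122, 122, 121, 123, 122, 122, 121, 111, 170, 224, 232, 241, 240, 241, 248, 228, 75, 93, 97, 98, 98, 98, 98, 97, 97, 97, 96, 96, 92, 78, 69, 73, 73, 73, 74, 72, 73, 71]
side [[290, 0, 54, 175, 4720], [337, 0, 11, 27, 157], [208, 161, 20, 34, 297], [205, 162, 12, 12, 87], [165, 179, 169, 118, 5439], [264, 188, 37, 32, 445], [464, 192, 96, 74, 2285], [343, 201, 19, 9, 137], [451, 229, 12, 14, 114], [297, 249, 15, 9, 93], [480, 269, 49, 21, 544], [293, 274, 59, 24, 681], [403, 281, 157, 92, 6060], [266, 287, 68, 46, 1039], [238, 293, 25, 14, 140], [223, 300, 43, 18, 266], [539, 407, 21, 13, 110]]
top [[126, 118, 185, 302, 25747], [140, 128, 19, 117, 969], [157, 129, 13, 99, 587], [367, 205, 17, 16, 190], [355, 220, 16, 11, 144], [156, 245, 15, 23, 210], [352, 267, 13, 20, 192], [0, 347, 16, 19, 231]]
```

The catch top is at (280.2,284.0), against (280.3,284.0) predicted for the sprung-forward position, so it has snapped over the hook and the hanger hasn't turned. Handing in.

```bash
python3 -c "
from workcell import manip
print(manip.close_job())"
```

```text
the job is handed in; nothing more can be done
None
```

The job is handed in: the free hanger points at the near edge to within about 1° and the thick pipette hangs on it. The catch measured back at its sprung-forward position, and the peak press I read was 12 N. I viewed 11 pictures, one over the limit of 10.

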